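Knock the spent plugs out of a rack of filter columns

TASK

Some of the clear filter columns in the sliding rack have a spent plug stuck in them: push the waste tub fully home under the open half of the stand, pull up the spring pin that locks the rack and turn it into its rest notch so that it stays up by itself, then slide the rack all the way across over the tub. With the ram rod, push every stuck plug down through its column so that it drops out of the bottom into the tub. Then stand the rod back in its holder, slide the rack all the way home, turn the pin back so that it drops in and locks the rack, leave the tub fully home with the plugs in it, and do not disturb the other things on the bench.

Things in the scene. Friction and masses are not known exactly. Their poses are not given: they have to be found in the camera images.
- stand: Fixed knock-out stand of grey plates and steel rails, 440 mm long (its y), 150 mm wide (its x), 90 mm high to the rails. Origin on the bench under the middle of the column row; x away from the robot, y left along the rails; may be turned a few degrees. Left half (y > -4 mm): drip shelf, top 62 mm high, close under the columns. Right half: open, the tub goes under it between two guides
- rack (a joint): Slide of the column rack along the rails, m: 0 = home (left end, over the drip shelf, where the pin locks it), 0.185 = right end stop (-y of the stand), over the tub. With the pin up it moves with about 2 N and stays where it is left. Aluminium plate (top 98 mm above the bench) with four upright clear columns in a row along y, 44 mm apart
- rack_grip (a point): Point to hold the rack by: in the upright black fin at the left end of the rack, 14 mm thick along x, 36 mm long along y, standing from 98 to 165 mm above the bench; the point is 150 mm up, 15 mm below its top. Moves with the rack
- column0 (a point): Centre of the top mouth of column 0 (the rightmost), 158 mm above the bench. Clear upright tube, open at both ends, outside 36 mm, bore 28 mm, 90 mm long (its bottom is 68 mm above the bench). Moves with the rack
- column1 (a point): Centre of the top mouth of column 1 (counted from the right, starting at 0), 158 mm above the bench. Clear upright tube, open at both ends, outside 36 mm, bore 28 mm, 90 mm long (its bottom is 68 mm above the bench). Moves with the rack
- column2 (a point): Centre of the top mouth of column 2 (counted from the right, starting at 0), 158 mm above the bench. Clear upright tube, open at both ends, outside 36 mm, bore 28 mm, 90 mm long (its bottom is 68 mm above the bench). Moves with the rack
- column3 (a point): Centre of the top mouth of column 3 (the leftmost), 158 mm above the bench. Clear upright tube, open at both ends, outside 36 mm, bore 28 mm, 90 mm long (its bottom is 68 mm above the bench). Moves with the rack
- plug0: Spent brown plug, a cylinder 26 mm across and 30 mm long, stuck halfway up column 0 at the start (absent in some starts: then None and the column is empty). Origin at the centre of its underside, z up the column. It resists pushing with about 10 N; once pushed some 45 mm down it is free and drops out of the bottom
- plug1: Spent brown plug, a cylinder 26 mm across and 30 mm long, stuck halfway up column 1 at the start (absent in some starts: then None and the column is empty). Origin at the centre of its underside, z up the column. It resists pushing with about 10 N; once pushed some 45 mm down it is free and drops out of the bottom
- plug2: Spent brown plug, a cylinder 26 mm across and 30 mm long, stuck halfway up column 2 at the start (absent in some starts: then None and the column is empty). Origin at the centre of its underside, z up the column. It resists pushing with about 10 N; once pushed some 45 mm down it is free and drops out of the bottom
- plug3: Spent brown plug, a cylinder 26 mm across and 30 mm long, stuck halfway up column 3 at the start (absent in some starts: then None and the column is empty). Origin at the centre of its underside, z up the column. It resists pushing with about 10 N; once pushed some 45 mm down it is free and drops out of the bottom
- rod: Ram rod, upright, 150 g: steel shaft 16 mm across, 95 mm long, then a white handle: shoulder 36 mm across (95 to 103 mm up), neck to hold 24 mm across (103 to 148 mm up), cap 32 mm across (148 to 156 mm up). Origin at the centre of the lower tip, z up to the handle. Its shoulder meets a column's mouth when the tip is 5 mm out of the bottom
- rod_holder: Fixed rod holder: grey round foot 90 mm across and an upright grey sleeve, bore 22 mm, outside 32 mm, top 114 mm above the bench. Origin on the bench on its axis. At home the rod stands in it with its shoulder on the sleeve's top and its tip 19 mm above the bench
- pin_pull (a joint): Lift of the spring pin, m: 0 = down in the rack's hole (rack locked), 0.022 = fully up. A spring pulls it down, 4 N at 0, 8.5 N at 0.018. At 0 the cross pin under its T-handle stands in a deep slot; it clears the collar's land when lifted over 0.016 and lies in the rest notch at 0.013, the pin's nose then clear of the rack
- pin_turn (a joint): Turn of the spring pin's T-handle about its upright axis, rad, anticlockwise from above: 0 = cross pin over the deep slot, T-handle along the stand's x; 1.31 = over the rest notch (3 mm deep, takes the cross pin within about 0.15 either way); stop at 1.45. It can turn only while lifted over 0.016
- pin_grip (a point): Point to hold the spring pin by, on its axis in the steel T-handle (bar 46 mm long, 12 mm thick, 24 mm high; the point is 10 mm below its top), 158 mm above the bench while the pin is down, 171 in the notch. It is on a bracket at the front of the stand, 80 mm nearer the robot than the column row. Its x axis lies along the bar
- tub: Loose white waste tub, open on top, 125 mm (x) by 190 mm (y), 55 mm high, walls 4 mm, 350 g. Origin at the centre of its underside; axes as the stand's. Home is pushed in (+x) against the stop bar: origin at stand x = +0.008, y = -0.112. At the start it is pulled out 45 to 60 mm. Guides leave about 5 mm of play sideways
- tub_grip (a point): Point to hold the tub by, in the upright grip on a tongue at its front (-x) side: 14 mm thick along y, 34 mm along x, top 97 mm above the bench, free over its upper 60 mm; the point is 80 mm up, at tub x = -0.1405, y = 0
- tip_box: Bystander: clear box with a red tray of yellow pipette tips, 84 by 122 mm, 64 mm high, origin under its centre
- well_plate: Bystander: white 85 by 127 mm well plate, 14 mm high, origin under its centre
- tube_rack: Bystander: red rack of white tubes, 100 by 140 mm, 50 mm high, origin under its centre
- reagent: Bystander: white bottle with blue cap, 68 mm across, 165 mm high, origin under its centre
- amber: Bystander: amber bottle, 60 mm across, 135 mm high, origin under its centre
- beaker: Bystander: glass beaker, 74 mm across, 90 mm high, origin under its centre
Not all that is in view belongs to the job. Leave any yellow look-alike of the rod alone. Leave any purple look-alike of the rod_holder alone.

How it is judged:
By the outcome, as a careful person would: the job done as asked, in the order asked, and still so for the second after the job is handed in, with the robot touching nothing.
Of plug0, plug1, plug2, plug3 only 2 to 4 are there at a start; the rules pass over those that are not, and their reading is None.
At some moment in a run one of tub may be knocked a few centimetres aside while the robot is not near it.
Once in a run the grip may slacken for a moment while it holds something.
It also fails if it takes over 208 s, if anything falls off the work surface, if the arm or the gripper's body presses on something with over 40 N, if the wrist force passes 120 N, or if a joint passes its speed limit or range.

ROBOT

A 6-joint arm with a two-finger parallel gripper is mounted at the origin on the work surface. World frame = base frame: x ahead of the robot, y to its left, z up, the work surface at z = 0. Lengths are in m, angles in degrees, forces in N, time in s.
With the tool pointing down it reaches from about 0.375 to 0.9 m from the base axis. Payload 3.1 kg.
Tool frame: the origin (TCP) lies at the very end of the fingers, on their centre line; the grasp point (between the pads) lies 19 mm behind it; z points along the fingers, y is the direction in which the jaws open and shut (so a half turn about z gives the same grasp; the last joint's range is limited). The gripper opens to 87 mm and grips with 3 to 60 N. Pads are 19 mm wide; open, the fingers measure 117 mm over their backs; the gripper's body (75 mm by 190 mm) begins 51 mm behind the grasp point.
Start: joints at [-78.524, 30.224, 82.088, -0, 67.689, -10.227], TCP at [0.231, -0.581, 0.223] pointing down, gripper open.
Joint ranges: [-176.69, 176.69], [-43.24, 126.21], [12.49, 139.97], [-82, 262], [0, 151.66], [-163.58, 163.58]. Speed limits (degrees/s): [159.86, 159.86, 180, 180, 180, 180].

INTERFACE

Orientations are given as a 3x3 rotation matrix whose columns are the frame's x, y, z axes.
In Python, from rig import bot gives the robot as it stands. The module is installed in compiled form; this text tells all that it offers.
- The arm moves only by the tool play_rows, never from a script. Its argument "targets" is a list of rows, each a list of 7 numbers: the closure, from 0 (fully open) to 1 (shut), then the shift along the world's x, y, z in m, then the turn, a rotation vector about the world's x, y, z in rad. A call has 1 to 12 rows; each row shifts and turns the commanded pose from where the row before left it; what a row does not reach is not made up. A row lasts 1/8 s, in which the tool goes at most 62.5 mm and 10.7 degrees, less where a joint would pass 70% of its speed; a pose out of reach is approached as far as the arm can. A call with a gripper value outside its range is refused whole. The fingers move at their own pace and stop on an object; the grip force is fixed at half the most. Time passes only in rows, so rows that do not move let the fingers close. It gives the time, the measured TCP pose, the force and the opening at its end, in the units of the state.
- bot.read_state(): the state, without advancing time (a new reading comes with each control period).
- bot.capture(name): name is "side" or "top"; returns the picture (384x512x3 uint8, blue, green, red); there is no depth.
- bot.get_calibration(name): a dict with "fx", "fy", "cx", "cy" (pixels), "R" (3x3) and "t" (3): a world point X has camera coordinates R X + t. Camera axes: x right, y down, z forward; pixel columns grow to the right and rows downward; lengths in m; the calibration is good to about 2 mm. A picture is of the moment at which its call begins. get_calibration takes no time and is no camera call.
- bot.hand_in(): hands the job in, once; it reports no verdict.
The state is a dict: "time_s": time; "joint_positions": joint angles; "qvel": joint speeds; "tau": joint torques, N m; "position": TCP position; "tcp_rot": TCP orientation; "force": force on the tool from outside, world axes, zero at the start; "moment": the same for the moment, N m; "opening": opening from 0.0 (shut) to 1.0 (fully open).
Only numpy, scipy, OpenCV 4.12 (cv2) and the standard library are available. Lean on these libraries where they do the work, as an engineer would, in place of code of your own. Each camera call takes 0.05 s, during which the arm holds its last target. There are 200 camera calls.

## Working session

There is one attempt and no reset: what is moved stays moved. The work goes in short steps, Python scripts to look and compute and a tool call to move; the robot and the scene stay as the last step left them, time stands still between calls to the robot, and variables do not carry over. Pictures are saved under pics/ and viewed, about 12 in all and at most 16, crops included, and the job is handed in when it is done.

Besides the shell and the picture viewer there is one more tool, called after ">>>" in YAML: its name, and indented under it one key for each argument. play_rows: Moves the arm, as the interface text tells. Its arguments: {"type":"object","properties":{"targets":{"type":"array","items":{"type":"array","items":{"type":"number"}}}},"required":["targets"]}

```bash
mkdir -p pics; cat > h.py <<'E'
import numpy as np, cv2
from rig import bot
def snap(n,f,crop=None,k=1):
    im=bot.capture(n)
    if crop: a,b,c,d=crop; im=im[b:d,a:c]
    if k!=1: im=cv2.resize(im,None,fx=k,fy=k,interpolation=cv2.INTER_CUBIC)
    cv2.imwrite('pics/'+f+'.png',im)
def ray(n,u,v,z):
    c=bot.get_calibration(n);R=np.array(c['R']);t=np.array(c['t'])
    d=R.T@np.array([(u-c['cx'])/c['fx'],(v-c['cy'])/c['fy'],1]);o=-R.T@t
    return o+d*(z-o[2])/d[2]
def proj(n,X):
    c=bot.get_calibration(n);p=np.array(c['R'])@np.array(X)+np.array(c['t'])
    return np.array([c['fx']*p[0]/p[2]+c['cx'],c['fy']*p[1]/p[2]+c['cy']])
E
python3 - <<'E'
from h import *
snap('top','t0',None,1.5);snap('side','s0',None,1.5)
for n in('top','side'):
    c=bot.get_calibration(n);print(n,c['fx'],-np.array(c['R']).T@np.array(c['t']),np.array(c['R']).round(2).tolist())
s=bot.read_state();print(s['time_s'],s['position'],np.array(s['tcp_rot']).round(3).tolist(),s['opening'])
E
```

```text
top 463.07462693796856 [ 0.3095603  -0.00618446  1.57023771] [[0.03, -1.0, -0.01], [-0.99, -0.03, -0.13], [0.13, 0.01, -0.99]]
side 450.3120223833318 [0.29524136 0.93099465 1.10169065] [[-0.97, -0.25, 0.01], [-0.18, 0.69, -0.7], [0.17, -0.68, -0.72]]
0.1 [ 0.23104543 -0.58002368  0.22170263] [[0.929, 0.37, -0.0], [0.37, -0.929, 0.002], [0.0, -0.002, -1.0]] 0.9983548060034934
```

View pics/t0.png

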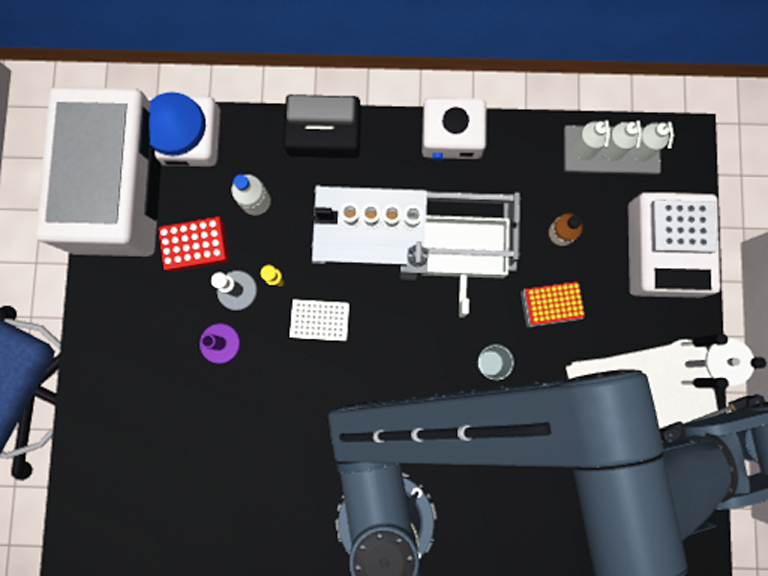

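View pics/s0.png

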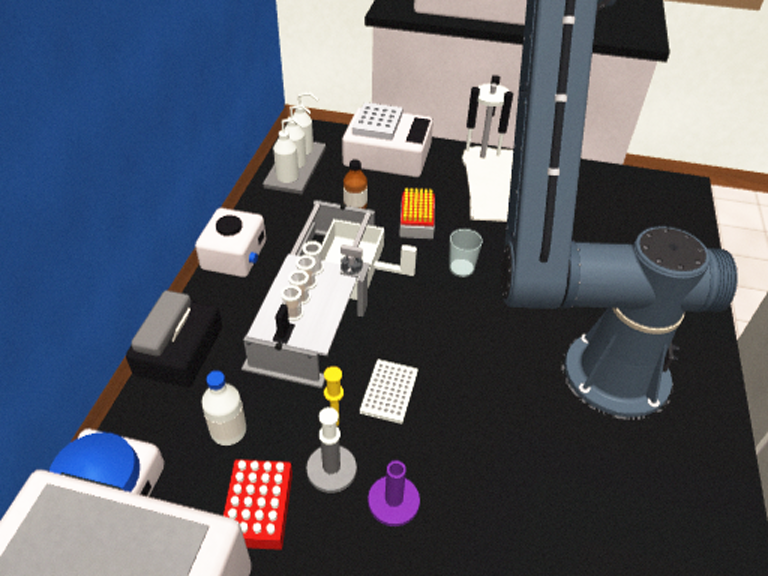

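Top view: the stand is centred near (415,230) with the columns at (350..413,213), the pin at (416,258) and the tub grip at (464,296). The rod is in the grey holder at (235,288). The yellow rod and purple holder are decoys. Enlarged crops next.

```bash
python3 - <<'E'
from h import *
a=bot.capture('top');b=bot.capture('side')
def cr(im,x,y,w,h,k):return cv2.resize(im[y:y+h,x:x+w],None,fx=k,fy=k,interpolation=cv2.INTER_CUBIC)
cv2.imwrite('pics/t1.png',cr(a,200,115,155,105,5))
cv2.imwrite('pics/s1.png',cr(b,155,125,130,135,4.4))
m=np.hstack([cr(a,135,170,70,80,5),cr(b,190,235,90,80,5)]);cv2.imwrite('pics/r1.png',m)
E
```

```text
(no output)
```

View pics/t1.png

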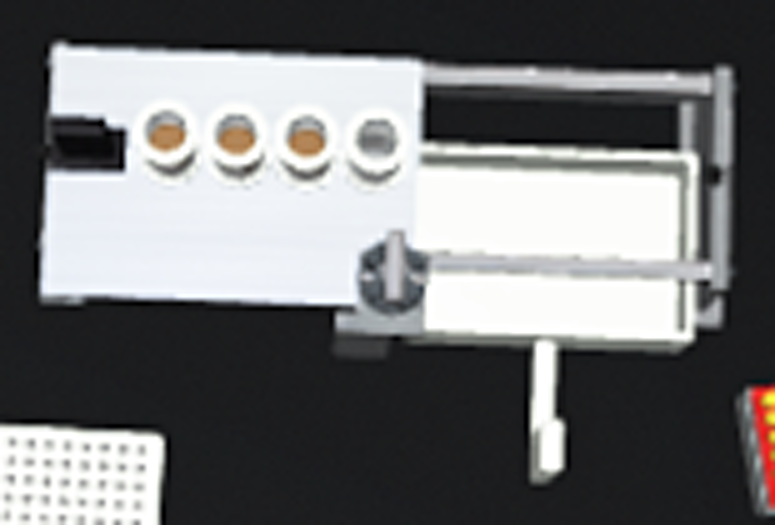

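View pics/s1.png

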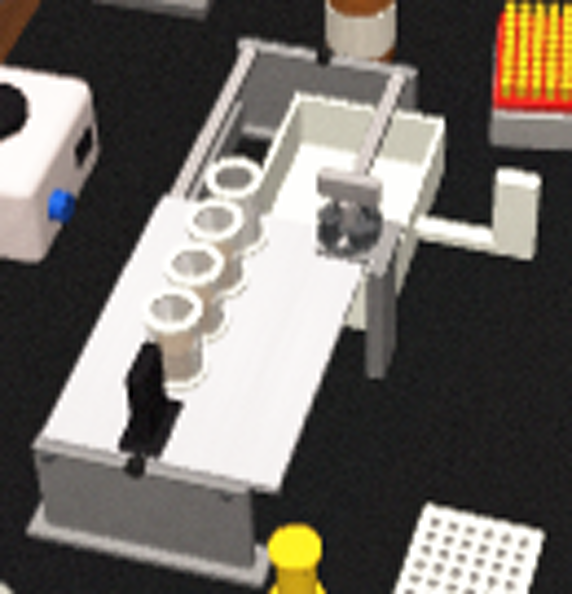

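View pics/r1.png

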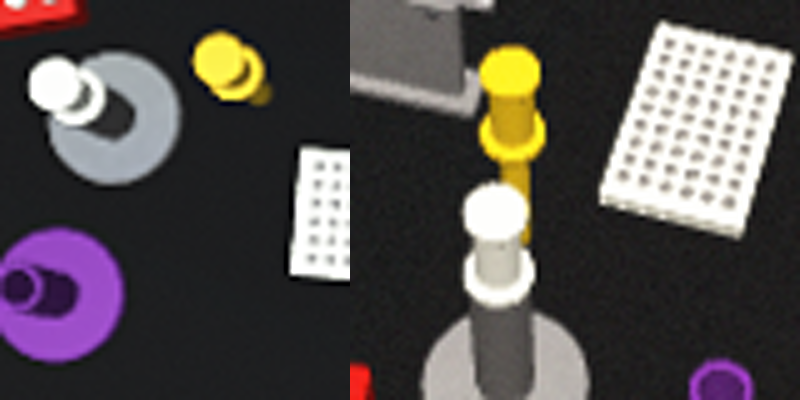

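```bash
cat >> h.py <<'E'
def tri(a,b):
    A=[];B=[]
    for n,p in(('top',a),('side',b)):
        c=bot.get_calibration(n);R=np.array(c['R']);t=np.array(c['t'])
        q=np.array([(p[0]-c['cx'])/c['fx'],(p[1]-c['cy'])/c['fy']])
        for i in(0,1): A.append(R[i]-q[i]*R[2]);B.append(q[i]*t[2]-t[i])
    return np.linalg.lstsq(np.array(A),np.array(B),rcond=None)[0]
def px(p,o,k):return [(p[0]+.5)/k-.5+o[0],(p[1]+.5)/k-.5+o[1]]
E
python3 - <<'E'
from h import *
P={'c3':((167,132),(174,312),.158),'c2':((238,134),(195,267),.158),'c1':((307,137),(215,221),.158),'c0':((376,138),(234,178),.158),
'pin':((396,264),(350,176),.168),'tub':((552,445),(518,176),.097),'fin':((91,131),(145,360),.165)}
for k,(a,b,z) in P.items():
    a=px(a,(200,115),5);b=px(b,(155,125),4.4)
    print(k,tri(a,b).round(4),ray('top',*a,z).round(4),ray('side',*b,z).round(4))
for k,a,b,z in(('cap',(57,84),(146,212),.175),('foot',(115,118),(155,383),.006),('yel',(220,59),(161,71),.156),('yelsh',(235,70),(164,132),.1)):
    a=px(a,(135,170),5);b=px(b,(190,235),5)
    print(k,tri(a,b).round(4),ray('top',*a,z).round(4),ray('side',*b,z).round(4))
E
```

```text
c3 [0.6526 0.0907 0.1508] [0.6526 0.0905 0.158 ] [0.6481 0.0973 0.158 ]
c2 [0.6527 0.0462 0.1496] [0.6524 0.0461 0.158 ] [0.6479 0.0542 0.158 ]
c1 [0.6517 0.0029 0.1525] [0.6515 0.003  0.158 ] [0.6486 0.0083 0.158 ]
c0 [ 0.6516 -0.0403  0.1545] [ 0.652  -0.0401  0.158 ] [ 0.649  -0.0365  0.158 ]
pin [ 0.5704 -0.0541  0.163 ] [ 0.5706 -0.0538  0.168 ] [ 0.5679 -0.0487  0.168 ]
tub [ 0.4683 -0.1586  0.0938] [ 0.4688 -0.1582  0.097 ] [ 0.4669 -0.1551  0.097 ]
fin [0.6536 0.1385 0.1535] [0.6503 0.1373 0.165 ] [0.6498 0.1481 0.165 ]
cap [0.4998 0.3512 0.1691] [0.5003 0.3499 0.175 ] [0.4972 0.3549 0.175 ]
foot [0.4999 0.352  0.0055] [0.501 0.352 0.006] [0.4987 0.3522 0.006 ]
yel [0.5205 0.2553 0.1514] [0.521  0.2546 0.156 ] [0.5182 0.2586 0.156 ]
yelsh [0.5211 0.2553 0.0969] [0.5225 0.255  0.1   ] [0.5185 0.2574 0.1   ]
```

```bash
python3 - <<'E'
from h import *
for k,p,z in(('beaker_rim',(495,355),.09),('beaker_base',(494,368),0.0),('tipbox',(553,303),.06),('amber',(565,230),.1),('reag',(250,195),.1)):
    print(k,ray('top',p[0]/1.5,p[1]/1.5,z).round(3))
print('beaker side',ray('side',465/1.5,240/1.5,.09).round(3))
# predicted pixels of stand corners for model yaw 0 / -0.5deg
for yaw in(0,-.01,-.02,.01):
    R=np.array([[np.cos(yaw),-np.sin(yaw)],[np.sin(yaw),np.cos(yaw)]])
    o=np.array([.6505,-.0455]);f=lambda x,y,z:((proj('top',[*(o+R@[x,y]),z])-[200,115])*5).round(0).tolist()
    print(yaw,f(.075,-.22,.09),f(-.075,-.22,.09),f(.0625+.008-.05,-.112-.095,.055),f(.008-.05-.0625,-.112-.095,.055))
E
```

```text
beaker_rim [ 0.366 -0.224  0.09 ]
beaker_base [ 0.34  -0.235  0.   ]
tipbox [ 0.483 -0.354  0.06 ]
amber [ 0.637 -0.371  0.1  ]
reag [0.698 0.312 0.1  ]
beaker side [ 0.35  -0.217  0.09 ]
0 [717.0, 59.0] [716.0, 284.0] [688.0, 152.0] [687.0, 337.0]
-0.01 [718.0, 63.0] [715.0, 288.0] [688.0, 155.0] [686.0, 340.0]
-0.02 [719.0, 66.0] [714.0, 291.0] [689.0, 158.0] [684.0, 343.0]
0.01 [716.0, 56.0] [718.0, 281.0] [688.0, 149.0] [689.0, 334.0]
```

>>> play_rows:
  targets:
    - [0.4,0.03,0.055,0,0,0,0.17]
    - [0.4,0.03,0.055,0,0,0,0.17]
    - [0.4,0.03,0.055,0,0,0,0.17]
    - [0.4,0.03,0.055,0,0,0,0.17]
    - [0.4,0.03,0.055,0,0,0,0.17]
    - [0.4,0.03,0.055,0,0,0,0.17]
    - [0.4,0.03,0.055,0,0,0,0.172]
    - [0.4,0.02,0.038,0,0,0,0]
    - [0.4,0,0,0,0,0,0]
    - [0.4,0,0,0,0,0,0]

```text
time_s: 1.45
position: [0.4605, -0.1589, 0.2225]
tcp_rot: [[-0.001, 1.0, -0.0], [1.0, 0.001, -0.001], [-0.001, -0.0, -1.0]]
force: [-0.4, -0.6, 0.0]
opening: 0.601
```

>>> play_rows:
  targets:
    - [0.3,0.007,0.002,-0.05,0,0,0]
    - [0.3,0,0,-0.05,0,0,0]
    - [0.3,0,0,-0.035,0,0,0]
    - [0.3,0,0,-0.025,0,0,0]
    - [0.3,0,0,0,0,0,0]
    - [1,0,0,0,0,0,0]
    - [1,0,0,0,0,0,0]
    - [1,0,0,0,0,0,0]
    - [1,0,0,0,0,0,0]

```text
time_s: 2.58
position: [0.4678, -0.1567, 0.0633]
tcp_rot: [[-0.0, 1.0, 0.001], [1.0, 0.0, -0.001], [-0.001, 0.001, -1.0]]
force: [-1.6, -0.8, 4.4]
opening: 0.387
```

```bash
python3 - <<'E'
from h import *
a=bot.capture('top');b=bot.capture('side')
def cr(im,x,y,w,h,k):return cv2.resize(im[y:y+h,x:x+w],None,fx=k,fy=k,interpolation=cv2.INTER_CUBIC)
cv2.imwrite('pics/g1.png',np.hstack([cr(a,240,130,130,130,3),cr(b,180,110,130,130,3)]))
E
```

```text
(no output)
```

View pics/g1.png

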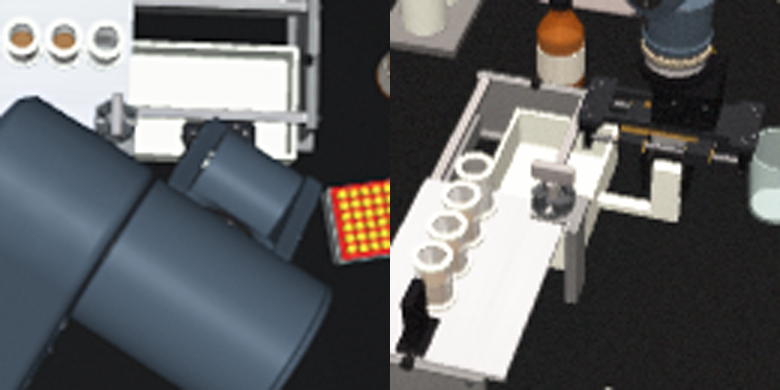

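The opening of 34 mm shows the tub grip is held, and there is nothing in the way. Pushing in.

>>> play_rows:
  targets:
    - [1,0.01,0,0,0,0,0]
    - [1,0.01,0,0,0,0,0]
    - [1,0.01,0,0,0,0,0]
    - [1,0.008,0,0,0,0,0]
    - [1,0.005,0,0,0,0,0]
    - [1,0.003,0,0,0,0,0]
    - [1,0.002,0,0,0,0,0]
    - [1,0,0,0,0,0,0]

```text
time_s: 3.68
position: [0.5119, -0.1552, 0.0633]
tcp_rot: [[-0.001, 1.0, -0.007], [1.0, 0.001, 0.002], [0.002, -0.007, -1.0]]
force: [-9.4, 1.1, 12.1]
opening: 0.385
```

>>> play_rows:
  targets:
    - [1,0.002,0,0,0,0,0]
    - [1,0.002,0,0,0,0,0]
    - [1,0,0,0,0,0,0]

```text
time_s: 4.05
position: [0.516, -0.1552, 0.0633]
tcp_rot: [[-0.001, 1.0, -0.007], [1.0, 0.001, 0.002], [0.002, -0.007, -1.0]]
force: [-9.8, 0.7, 12.7]
opening: 0.387
```

>>> play_rows:
  targets:
    - [1,0.002,0,0.001,0,0,0]
    - [1,0.002,0,0.001,0,0,0]
    - [1,0,0,0,0,0,0]

```text
time_s: 4.42
position: [0.5163, -0.1551, 0.0637]
tcp_rot: [[-0.002, 1.0, -0.015], [1.0, 0.002, 0.004], [0.004, -0.015, -1.0]]
force: [-14.6, -4.1, 5.2]
opening: 0.388
```

>>> play_rows:
  targets:
    - [1,0.002,0,0,0,0,0]
    - [1,0,0,0,0,0,0]

```text
time_s: 4.68
position: [0.5162, -0.1549, 0.0634]
tcp_rot: [[-0.003, 1.0, -0.02], [1.0, 0.003, 0.004], [0.005, -0.02, -1.0]]
force: [-18.8, -5.9, 7.0]
opening: 0.387
```

>>> play_rows:
  targets:
    - [1,-0.004,0,0,0,0,0]
    - [0.35,-0.001,0,0,0,0,0]
    - [0.35,0,0,0,0,0,0]
    - [0.35,0,0,0,0,0,0]
    - [0.35,0,0,0.03,0,0,0]
    - [0.35,0,0,0.05,0,0,0]
    - [0.35,0,0,0.06,0,0,0]
    - [0.35,0,0,0.02,0,0,-0.1746]
    - [0.5,0,0,0,0,0,-0.1746]
    - [0.5,0,0,0,0,0,-0.1746]

```text
time_s: 5.92
position: [0.5215, -0.1567, 0.2256]
tcp_rot: [[0.505, 0.863, 0.002], [0.863, -0.505, -0.001], [0.0, 0.003, -1.0]]
force: [0.8, -0.3, 0.3]
opening: 0.533
```

>>> play_rows:
  targets:
    - [0.55,0.01,0.02,0,0,0,-0.1746]
    - [0.55,0.01,0.02,0,0,0,-0.1746]
    - [0.55,0.01,0.02,0,0,0,-0.1746]
    - [0.55,0.01,0.02,0,0,0,-0.1746]
    - [0.55,0.01,0.02,0,0,0,-0.1746]
    - [0.55,0,0,0,0,0,-0.1746]
    - [0.55,0,0,0,0,0,0]
    - [0.55,0,0,0,0,0,0]

```text
time_s: 6.92
position: [0.5708, -0.0567, 0.2247]
tcp_rot: [[1.0, 0.002, 0.0], [0.002, -1.0, -0.0], [0.0, 0.0, -1.0]]
force: [-0.4, 0.3, -0.2]
opening: 0.453
```

```bash
python3 - <<'E'
from h import *
s=bot.read_state();print(s['position'],np.array(s['tcp_rot']).round(3).tolist(),s['joint_positions'],s['force'])
snap('side','p1',(180,90,330,240),4)
E
```

```text
[ 0.57079437 -0.05665748  0.22465992] [[1.0, 0.002, 0.0], [0.002, -1.0, -0.0], [0.0, 0.0, -1.0]] [-1.68271543e+01  2.60970534e+01  8.95000345e+01  1.06698293e-03
  6.43770038e+01  7.30665292e+01] [-0.38610248  0.34212279 -0.15589605]
```

View pics/p1.png

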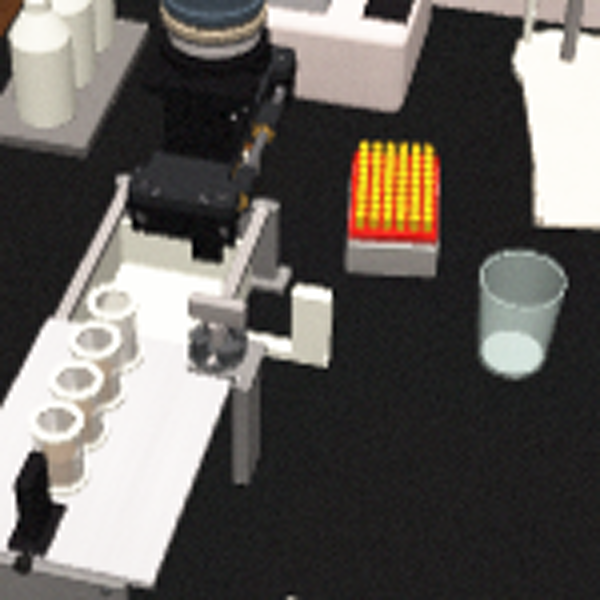

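```bash
python3 - <<'E'
from h import *
f=lambda X:((proj('side',X)-[180,90])*4).round(1)
for yy in(-.077,-.037,-.0567): print(f([.5708,yy,.2247]))
print('pin',f([.57,-.052,.168]), f([.57,-.052,.144]))
E
```

```text
[222.1 217.7]
[208.1 251.5]
[215.1 234.7]
pin [215.1 295.2] [215.4 318. ]
```

>>> play_rows:
  targets:
    - [0.55,-0.0015,0.0047,-0.03,0,0,0]
    - [0.55,0,0,-0.03,0,0,0]
    - [0.55,0,0,-0.015,0,0,0]
    - [0.55,0,0,-0.0077,0,0,0]
    - [0.55,0,0,0,0,0,0]
    - [1,0,0,0,0,0,0]
    - [1,0,0,0,0,0,0]
    - [1,0,0,0,0,0,0]
    - [1,0,0,0,0,0,0]
    - [1,0,0,0,0,0,0]

```text
time_s: 8.22
position: [0.5695, -0.0523, 0.1423]
tcp_rot: [[1.0, -0.0, 0.001], [-0.0, -1.0, -0.001], [0.001, 0.001, -1.0]]
force: [-0.9, -1.2, 1.8]
opening: 0.136
```

```bash
python3 - <<'E'
from h import *
s=bot.read_state();print(s['position'],s['moment'],s['force'],s['opening'])
snap('side','p2',(180,90,330,240),4)
E
```

```text
[ 0.56946397 -0.05227668  0.14226633] [-0.2292668   0.09521765 -0.0083012 ] [-0.87917195 -1.239073    1.79653493] 0.13562550375854532
```

View pics/p2.png

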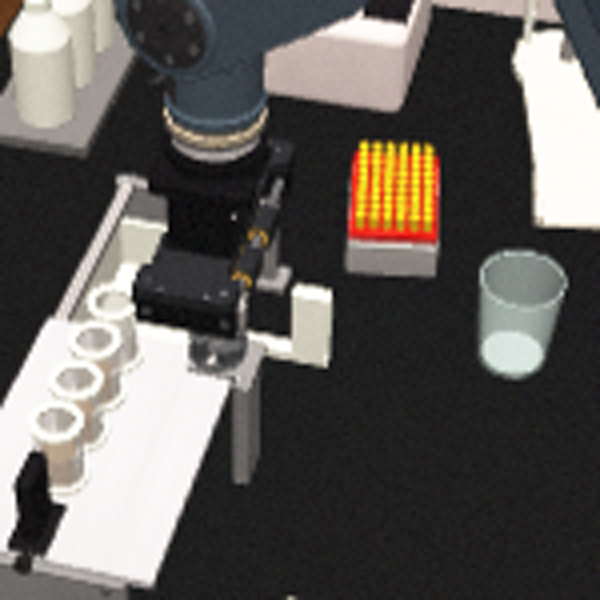

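>>> play_rows:
  targets:
    - [1,0,0,0.005,0,0,0]
    - [1,0,0,0.005,0,0,0]
    - [1,0,0,0.005,0,0,0]
    - [1,0,0,0.005,0,0,0]
    - [1,0,0,0,0,0,0]

```text
time_s: 8.9
position: [0.5692, -0.0521, 0.1619]
tcp_rot: [[1.0, -0.0, 0.0], [-0.0, -1.0, -0.001], [0.0, 0.001, -1.0]]
force: [2.5, -3.2, -10.6]
opening: 0.135
```

>>> play_rows:
  targets:
    - [1,0,0,0,0,0,0.13]
    - [1,0,0,0,0,0,0.13]
    - [1,0,0,0,0,0,0.13]
    - [1,0,0,0,0,0,0.13]
    - [1,0,0,0,0,0,0.13]
    - [1,0,0,0,0,0,0.13]
    - [1,0,0,0,0,0,0.13]
    - [1,0,0,0,0,0,0.13]
    - [1,0,0,0,0,0,0.13]
    - [1,0,0,0,0,0,0.14]
    - [1,0,0,0,0,0,0]

```text
time_s: 10.28
position: [0.5693, -0.0521, 0.1616]
tcp_rot: [[0.259, 0.966, 0.0], [0.966, -0.259, -0.0], [-0.0, 0.0, -1.0]]
force: [2.7, -3.1, -9.6]
opening: 0.139
```

>>> play_rows:
  targets:
    - [1,0,0,-0.003,0,0,0]
    - [1,0,0,-0.003,0,0,0]
    - [1,0,0,-0.001,0,0,0]
    - [1,0,0,0,0,0,0]

```text
time_s: 10.78
position: [0.5693, -0.0521, 0.1552]
tcp_rot: [[0.259, 0.966, 0.0], [0.966, -0.259, -0.0], [-0.0, 0.001, -1.0]]
force: [1.4, -4.2, -5.5]
opening: 0.139
```

>>> play_rows:
  targets:
    - [1,0,0,-0.0015,0,0,0]
    - [1,0,0,0,0,0,0]

```text
time_s: 11.02
position: [0.5694, -0.0521, 0.155]
tcp_rot: [[0.258, 0.966, 0.001], [0.966, -0.258, -0.001], [-0.0, 0.001, -1.0]]
force: [-2.0, -3.8, 4.6]
opening: 0.134
```

>>> play_rows:
  targets:
    - [0.55,0,0,0.001,0,0,0]
    - [0.55,0,0,0,0,0,0]
    - [0.55,0,0,0,0,0,0]
    - [0.55,0,0,0.03,0,0,0]
    - [0.55,0,0,0.04,0,0,0]
    - [0.55,0.02,0.045,0,0,0,0.12]
    - [0.55,0.02,0.045,0,0,0,0.13]
    - [0.55,0.02,0.05,0,0,0,0]
    - [0.55,0.021,0.053,0,0,0,0]
    - [0.55,0,0,0,0,0,0]
    - [0.55,0,0,0,0,0,0]

```text
time_s: 12.4
position: [0.6493, 0.1412, 0.2236]
tcp_rot: [[0.011, 1.0, -0.002], [1.0, -0.011, -0.0], [-0.0, -0.002, -1.0]]
force: [-0.0, 0.2, -0.1]
opening: 0.453
```

```bash
python3 - <<'E'
from h import *
s=bot.read_state();print(s['position'],np.array(s['tcp_rot']).round(3).tolist())
a=bot.capture('side');
cv2.imwrite('pics/f1.png',cv2.resize(a[120:270,150:300],None,fx=4,fy=4,interpolation=cv2.INTER_CUBIC))
f=lambda X:((proj('side',X)-[150,120])*4).round(1)
p=s['position'];print(f(p),f([.6505,.140,.165]),f([.6435,.158,.165]),f([.6575,.122,.165]))
E
```

```text
[0.64933277 0.14117281 0.22363216] [[0.011, 1.0, -0.002], [1.0, -0.011, -0.0], [-0.0, -0.002, -1.0]]
[147.3 280.6] [153.2 337.3] [154.2 357.7] [152.2 317.3]
```

View pics/f1.png

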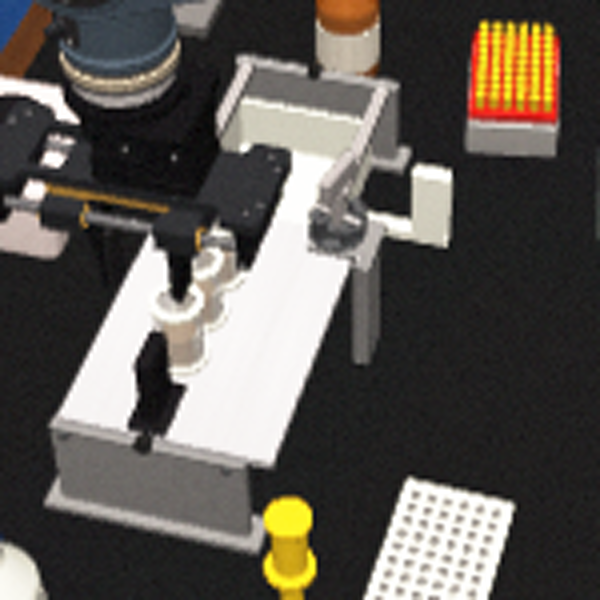

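>>> play_rows:
  targets:
    - [0.55,0.001,0.003,-0.03,0,0,0]
    - [0.55,0,0,-0.03,0,0,0]
    - [0.55,0,0,-0.02,0,0,0]
    - [0.55,0,0,-0.0125,0,0,0]
    - [0.55,0,0,0,0,0,0]
    - [1,0,0,0,0,0,0]
    - [1,0,0,0,0,0,0]
    - [1,0,0,0,0,0,0]
    - [1,0,0,0,0,0,0]
    - [1,0,0,0,0,0,0]

```text
time_s: 13.7
position: [0.6517, 0.1442, 0.1325]
tcp_rot: [[0.011, 1.0, 0.001], [1.0, -0.011, 0.0], [0.0, 0.001, -1.0]]
force: [0.9, 0.4, 1.9]
opening: 0.155
```

>>> play_rows:
  targets:
    - [1,0,-0.005,0,0,0,0]
    - [1,-0.0001,-0.01,0,0,0,0]
    - [1,-0.0002,-0.018,0,0,0,0]
    - [1,-0.0002,-0.02,0,0,0,0]
    - [1,-0.0002,-0.02,0,0,0,0]
    - [1,-0.0002,-0.02,0,0,0,0]
    - [1,-0.0002,-0.02,0,0,0,0]
    - [1,-0.0002,-0.02,0,0,0,0]
    - [1,-0.0002,-0.02,0,0,0,0]
    - [1,-0.0002,-0.017,0,0,0,0]
    - [1,-0.0001,-0.01,0,0,0,0]
    - [1,0,0,0,0,0,0]

```text
time_s: 15.2
position: [0.6496, -0.0398, 0.1323]
tcp_rot: [[0.013, 1.0, 0.001], [1.0, -0.013, -0.003], [-0.003, 0.001, -1.0]]
force: [1.4, -2.3, 4.3]
opening: 0.161
```

>>> play_rows:
  targets:
    - [1,0,-0.002,0,0,0,0]
    - [1,0,-0.002,0,0,0,0]
    - [1,0,-0.002,0,0,0,0]
    - [1,0,0,0,0,0,0]

```text
time_s: 15.7
position: [0.6496, -0.0411, 0.1323]
tcp_rot: [[0.012, 1.0, 0.001], [1.0, -0.012, 0.003], [0.003, 0.001, -1.0]]
force: [1.9, 7.2, 5.2]
opening: 0.156
```

>>> play_rows:
  targets:
    - [1,0,0.003,0,0,0,0]
    - [0.55,0,0,0,0,0,0]
    - [0.55,0,0,0,0,0,0]
    - [0.55,0,0,0,0,0,0]
    - [0.55,0,0,0.04,0,0,0]
    - [0.55,0,0,0.05,0,0,0]
    - [0.35,-0.01,0.03,0.03,0,0,0]
    - [0.35,-0.02,0.05,0,0,0,0]
    - [0.35,-0.02,0.05,0,0,0,0]
    - [0.35,-0.02,0.05,0,0,0,0]
    - [0.35,-0.02,0.05,0,0,0,0]
    - [0.35,-0.02,0.05,0,0,0,0]

```text
time_s: 17.2
position: [0.5383, 0.2424, 0.2516]
tcp_rot: [[0.012, 1.0, -0.001], [1.0, -0.012, -0.0], [-0.0, -0.001, -1.0]]
force: [-0.0, 0.1, 0.8]
opening: 0.652
```

>>> play_rows:
  targets:
    - [0.35,-0.02,0.05,0,0,0,0]
    - [0.35,-0.015,0.05,0,0,0,0]
    - [0.35,-0.005,0.014,0,0,0,0]
    - [0.35,0,0,0,0,0,0]
    - [0.35,0,0,0,0,0,0]

```text
time_s: 17.82
position: [0.4999, 0.3537, 0.2516]
tcp_rot: [[0.013, 1.0, -0.0], [1.0, -0.013, -0.001], [-0.001, -0.0, -1.0]]
force: [-0.4, 0.3, 0.5]
opening: 0.65
```

```bash
python3 - <<'E'
from h import *
s=bot.read_state();print(s['position'],np.array(s['tcp_rot']).round(3).tolist())
a=bot.capture('top');b=bot.capture('side')
def cr(im,x,y,w,h,k):return cv2.resize(im[y:y+h,x:x+w],None,fx=k,fy=k,interpolation=cv2.INTER_CUBIC)
cv2.imwrite('pics/c1.png',np.hstack([cr(a,250,115,100,120,4),cr(b,180,120,100,120,4)]))
for y in(-.0488,-.0928,-.1368,-.1808,-.2248):
  x=.6496+.01*(y+.041)
  print(((proj('top',[x,y,.158])-[250,115])*4).round(0),((proj('side',[x,y,.158])-[180,120])*4+[400,0]).round(0))
E
```

```text
[0.49986076 0.35370842 0.25164382] [[0.013, 1.0, -0.0], [1.0, -0.013, -0.001], [-0.001, -0.0, -1.0]]
[110. 112.] [515. 170.]
[167. 114.] [532. 134.]
[223. 116.] [549.  99.]
[280. 118.] [565.  66.]
[336. 120.] [580.  34.]
```

View pics/c1.png

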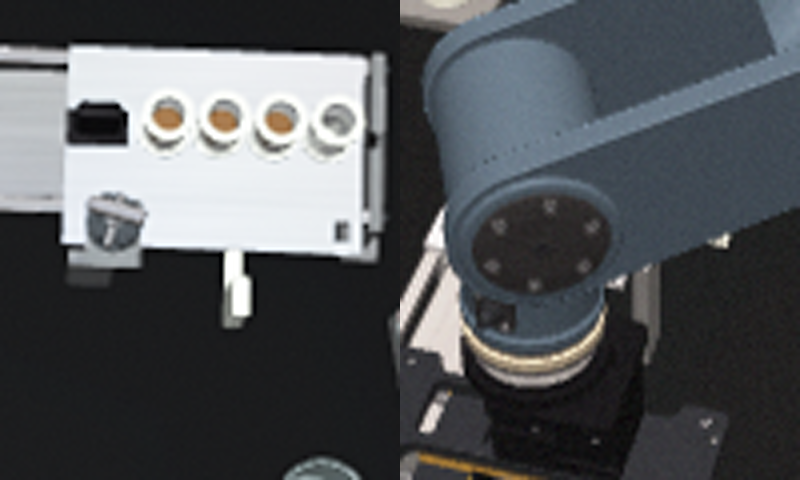

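>>> play_rows:
  targets:
    - [0.35,-0.0005,-0.002,-0.04,0,0,0]
    - [0.35,0,0,-0.04,0,0,0]
    - [0.35,0,0,-0.025,0,0,0]
    - [0.35,0,0,-0.0185,0,0,0]
    - [0.35,0,0,0,0,0,0]
    - [1,0,0,0,0,0,0]
    - [1,0,0,0,0,0,0]
    - [1,0,0,0,0,0,0]
    - [1,0,0,0,0,0,0]
    - [1,0,0,0,0,0,0]

```text
time_s: 19.18
position: [0.4991, 0.3534, 0.1291]
tcp_rot: [[0.011, 1.0, 0.001], [1.0, -0.011, 0.0], [0.001, 0.001, -1.0]]
force: [-1.8, 0.1, 3.6]
opening: 0.356
```

```bash
python3 - <<'E'
from h import *
s=bot.read_state();print(s['position'],s['moment'],s['force'],s['opening'])
snap('side','d1',(170,170,300,310),4)
E
```

```text
[0.49911154 0.3533556  0.12908649] [-0.04219018 -0.00439663  0.00140797] [-1.83381864  0.12555978  3.58805078] 0.35595645730584424
```

View pics/d1.png

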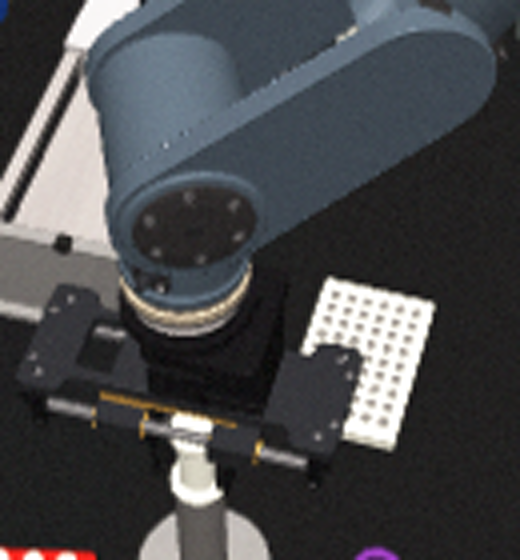

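>>> play_rows:
  targets:
    - [1,0,0,0,0,0,0]
    - [1,0,0,0,0,0,0]

```text
time_s: 19.48
position: [0.4991, 0.3534, 0.1291]
tcp_rot: [[0.011, 1.0, 0.001], [1.0, -0.011, 0.001], [0.001, 0.001, -1.0]]
force: [-1.2, -0.3, 5.0]
opening: 0.356
```

>>> play_rows:
  targets:
    - [0.45,0,0,0,0,0,0]
    - [0.45,0,0,0,0,0,0]
    - [0.45,0,0,-0.0045,0,0,0]
    - [0.45,0,0,0,0,0,0]
    - [1,0,0,0,0,0,0]
    - [1,0,0,0,0,0,0]
    - [1,0,0,0,0,0,0]
    - [1,0,0,0,0,0,0]

```text
time_s: 20.48
position: [0.4989, 0.3531, 0.1239]
tcp_rot: [[0.011, 1.0, 0.0], [1.0, -0.011, 0.0], [0.0, 0.0, -1.0]]
force: [1.3, -0.6, -0.9]
opening: 0.352
```

```bash
python3 - <<'E'
from h import *
s=bot.read_state();print(s['position'],s['force'],s['opening'])
b=bot.capture('side')
cv2.imwrite('pics/d2.png',cv2.resize(b[255:315,175:255],None,fx=10,fy=10,interpolation=cv2.INTER_CUBIC))
f=lambda X:((proj('side',X)-[175,255])*10).round(0)
for z in(.114,.122,.1239,.143,.167,.175):print(z,f([.499,.353,z]))
print(f([.487,.353,.1239]),f([.511,.353,.1239]))
E
```

```text
[0.4988632  0.35311749 0.12388329] [ 1.28107274 -0.59818634 -0.9062396 ] 0.3522549527579263
0.114 [441. 348.]
0.122 [440. 331.]
0.1239 [440. 326.]
0.143 [437. 284.]
0.167 [434. 230.]
0.175 [433. 212.]
[486. 337.] [394. 316.]
```

View pics/d2.png

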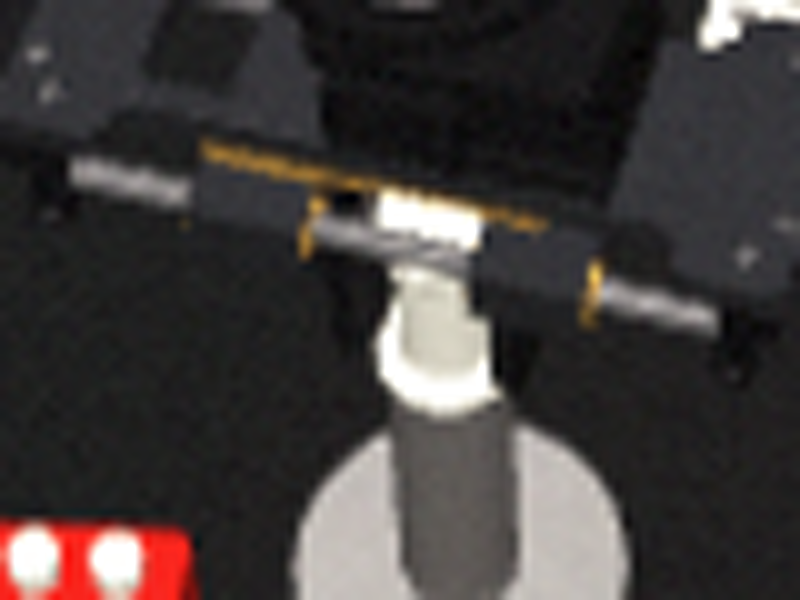

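The fingers close on the 32 mm cap because they run the full height of the neck. I'll regrip with the pads squarely on the cap.

>>> play_rows:
  targets:
    - [0.45,0,0,0,0,0,0]
    - [0.45,0,0,0,0,0,0]
    - [0.45,0,0,0.026,0,0,0]
    - [0.45,0,0,0,0,0,0]
    - [1,0,0,0,0,0,0]
    - [1,0,0,0,0,0,0]
    - [1,0,0,0,0,0,0]
    - [1,0,0,0,0,0,0]

```text
time_s: 21.52
position: [0.4985, 0.3529, 0.1492]
tcp_rot: [[0.011, 1.0, -0.001], [1.0, -0.011, -0.001], [-0.001, -0.001, -1.0]]
force: [-0.9, 0.9, -0.9]
opening: 0.341
```

>>> play_rows:
  targets:
    - [1,0,0,0.005,0,0,0]
    - [1,0,0,0.01,0,0,0]
    - [1,0,0,0.01,0,0,0]
    - [1,0,0,0.01,0,0,0]
    - [1,0,0,0,0,0,0]

```text
time_s: 22.15
position: [0.4996, 0.3535, 0.1863]
tcp_rot: [[0.011, 1.0, 0.003], [1.0, -0.011, 0.001], [0.001, 0.003, -1.0]]
force: [-1.1, 0.6, -1.3]
opening: 0.34
```

```bash
python3 - <<'E'
from h import *
s=bot.read_state();print(s['position'],s['force'],s['moment'],s['opening'])
b=bot.capture('side')
cv2.imwrite('pics/d3.png',cv2.resize(b[235:315,175:255],None,fx=7,fy=7,interpolation=cv2.INTER_CUBIC))
E
```

```text
[0.4996234  0.35350908 0.18634548] [-1.06197964  0.59447378 -1.28797424] [ 0.00989487 -0.06777054 -0.04367538] 0.3397928880614643
```

View pics/d3.png

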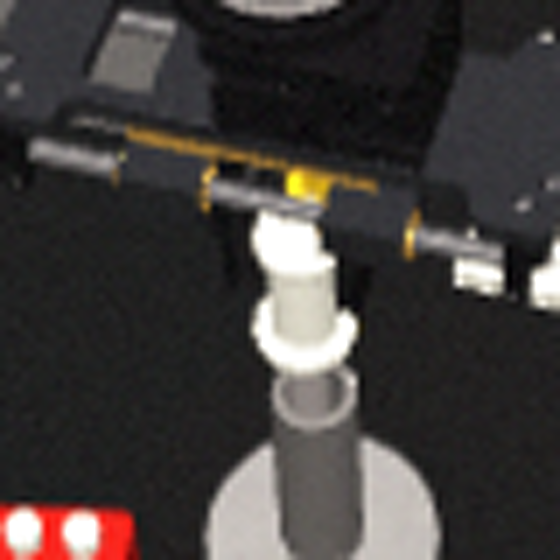

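>>> play_rows:
  targets:
    - [1,0,0,0.025,0,0,0]
    - [1,0,0,0.04,0,0,0]
    - [1,0,0,0.04,0,0,0]
    - [1,0,0,0.03,0,0,0]
    - [1,0.005,-0.015,0.005,0,0,0]
    - [1,0.01,-0.03,0,0,0,0]
    - [1,0.014,-0.04,0,0,0,0]
    - [1,0.014,-0.04,0,0,0,0]
    - [1,0.014,-0.04,0,0,0,0]
    - [1,0.014,-0.04,0,0,0,0]
    - [1,0.014,-0.04,0,0,0,0]
    - [1,0.014,-0.04,0,0,0,0]

```text
time_s: 23.7
position: [0.597, 0.0656, 0.3225]
tcp_rot: [[0.012, 1.0, -0.004], [1.0, -0.012, -0.0], [-0.0, -0.004, -1.0]]
force: [0.3, -0.5, -1.1]
opening: 0.343
```

>>> play_rows:
  targets:
    - [1,0.014,-0.04,0,0,0,0]
    - [1,0.014,-0.04,0,0,0,0]
    - [1,0.012,-0.04,0,0,0,0]
    - [1,0.01,-0.035,0,0,0,0]
    - [1,0.006,-0.025,0,0,0,0]
    - [1,0.004,-0.0165,0,0,0,0]
    - [1,0.0,-0.003,0,0,0,0]
    - [1,0,0,0,0,0,0]

```text
time_s: 24.7
position: [0.6575, -0.1305, 0.3248]
tcp_rot: [[0.011, 1.0, -0.001], [1.0, -0.011, 0.001], [0.001, -0.001, -1.0]]
force: [-0.5, -0.4, -0.8]
opening: 0.345
```

```bash
python3 - <<'E'
from h import *
s=bot.read_state();print(s['position'],s['force'],s['opening'],np.array(s['tcp_rot']).round(3).tolist())
a=bot.capture('top');b=bot.capture('side')
def cr(im,x,y,w,h,k):return cv2.resize(im[y:y+h,x:x+w],None,fx=k,fy=k,interpolation=cv2.INTER_CUBIC)
p=s['position']
cv2.imwrite('pics/e1.png',np.hstack([cr(a,250,100,80,110,5),cr(b,160,80,80,110,5)]))
tip=[p[0],p[1],p[2]-.131];print(((proj('side',tip)-[160,80])*5+[400,0]).round(0),((proj('side',[.649,-.092,.158])-[160,80])*5+[400,0]).round(0))
E
```

```text
[ 0.6575237  -0.13052524  0.32475139] [-0.46363698 -0.43846614 -0.81287086] 0.34522554712222553 [[0.011, 1.0, -0.001], [1.0, -0.011, 0.001], [0.001, -0.001, -1.0]]
[668. 285.] [665. 368.]
```

View pics/e1.png

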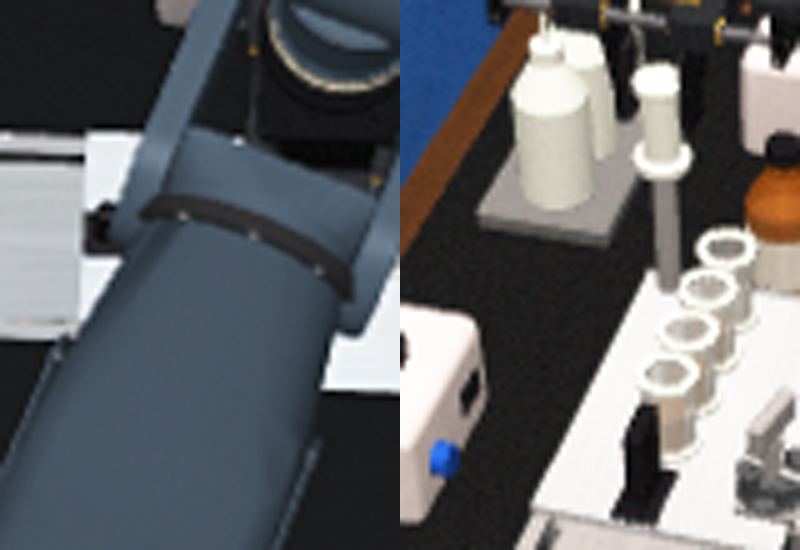

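>>> play_rows:
  targets:
    - [1,-0.0087,-0.0055,0,0,0,0]
    - [1,0,0,-0.02,0,0,0]
    - [1,0,0,-0.02,0,0,0]
    - [1,0,0,-0.015,0,0,0]
    - [1,0,0,0,0,0,0]

```text
time_s: 25.42
position: [0.6481, -0.1365, 0.2685]
tcp_rot: [[0.011, 1.0, -0.003], [1.0, -0.011, 0.001], [0.001, -0.003, -1.0]]
force: [-0.1, 0.6, -2.1]
opening: 0.337
```

>>> play_rows:
  targets:
    - [1,0,0,-0.01,0,0,0]
    - [1,0,0,-0.01,0,0,0]
    - [1,0,0,-0.01,0,0,0]
    - [1,0,0,0,0,0,0]

```text
time_s: 25.92
position: [0.6495, -0.137, 0.2399]
tcp_rot: [[0.011, 1.0, 0.001], [1.0, -0.011, -0.0], [-0.0, 0.001, -1.0]]
force: [0.1, -0.5, -0.1]
opening: 0.338
```

>>> play_rows:
  targets:
    - [1,0,0,-0.005,0,0,0]
    - [1,0,0,-0.005,0,0,0]
    - [1,0,0,0,0,0,0]

```text
time_s: 26.3
position: [0.6497, -0.1371, 0.2306]
tcp_rot: [[0.011, 1.0, 0.002], [1.0, -0.011, -0.001], [-0.001, 0.002, -1.0]]
force: [0.0, 0.8, 2.6]
opening: 0.341
```

```bash
python3 - <<'E'
from h import *
s=bot.read_state();print(s['position'],s['force'],s['opening'])
b=bot.capture('side')
cv2.imwrite('pics/e2.png',cv2.resize(b[95:175,175:255],None,fx=7,fy=7,interpolation=cv2.INTER_CUBIC))
E
```

```text
[ 0.64974196 -0.1370727   0.23055382] [0.03386564 0.76373078 2.6184205 ] 0.34067116630050504
```

View pics/e2.png

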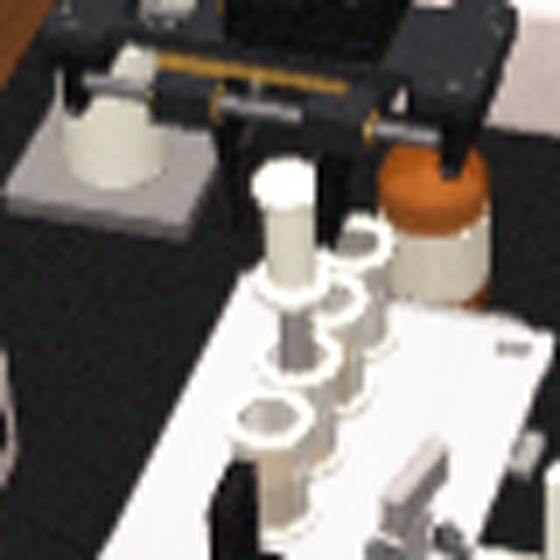

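The rod is in column 2: mouth at about (300,355), shoulder at (290,285), cap at (285,175). I'll check numerically whether it slipped in the grip.

```bash
python3 - <<'E'
from h import *
f=lambda X:((proj('side',X)-[175,95])*7).round(0)
print('mouth c2',f([.6488,-.136,.158]),'c3',f([.6492,-.092,.158]),'c1',f([.6484,-.18,.158]))
for t in(.0996,.105,.11):print(t,'shoulder bottom',f([.6497,-.137,t+.095]),'sh top',f([.6497,-.137,t+.103]),'captop',f([.6497,-.137,t+.156]))
E
```

```text
mouth c2 [295. 350.] c3 [266. 410.] c1 [322. 291.]
0.0996 shoulder bottom [291. 286.] sh top [290. 272.] captop [286. 177.]
0.105 shoulder bottom [290. 277.] sh top [289. 263.] captop [285. 168.]
0.11 shoulder bottom [290. 268.] sh top [289. 254.] captop [285. 158.]
```

>>> play_rows:
  targets:
    - [1,0,0,-0.006,0,0,0]
    - [1,0,0,-0.006,0,0,0]
    - [1,0,0,0,0,0,0]

```text
time_s: 26.72
position: [0.6482, -0.1365, 0.2168]
tcp_rot: [[0.011, 1.0, -0.003], [1.0, -0.011, 0.001], [0.001, -0.003, -1.0]]
force: [0.2, 0.8, -1.0]
opening: 0.337
```

>>> play_rows:
  targets:
    - [1,0,0,-0.006,0,0,0]
    - [1,0,0,-0.006,0,0,0]
    - [1,0,0,0,0,0,0]

```text
time_s: 27.1
position: [0.6484, -0.1366, 0.2045]
tcp_rot: [[0.011, 1.0, -0.002], [1.0, -0.011, 0.001], [0.001, -0.002, -1.0]]
force: [-0.5, 0.9, -0.3]
opening: 0.341
```

>>> play_rows:
  targets:
    - [1,0,0,-0.004,0,0,0]
    - [1,0,0,-0.003,0,0,0]
    - [1,0,0,0,0,0,0]

```text
time_s: 27.48
position: [0.6489, -0.1368, 0.1985]
tcp_rot: [[0.011, 1.0, -0.001], [1.0, -0.011, 0.0], [0.0, -0.001, -1.0]]
force: [-0.9, -0.0, -1.3]
opening: 0.342
```

```bash
python3 - <<'E'
from h import *
s=bot.read_state();print(s['position'],s['force'],s['opening'])
a0=cv2.imread('pics/e2.png');b=bot.capture('side')
c=cv2.resize(b[95:175,175:255],None,fx=7,fy=7,interpolation=cv2.INTER_CUBIC);cv2.imwrite('pics/e3.png',c)
# white cap/handle rows along the rod line: print whiteness profile down col u=285
for u in(285,300,335):print(u,[int(c[y:y+7,u-6:u+6].mean()) for y in range(150,420,10)])
for u in(285,300,335):print(u,[int(a0[y:y+7,u-6:u+6].mean()) for y in range(150,420,10)])
E
```

```text
[ 0.64894148 -0.13683499  0.19849802] [-0.85184134 -0.04520875 -1.26206257] 0.3420706316224092
285 [28, 56, 124, 60, 30, 29, 64, 226, 254, 254, 254, 242, 194, 203, 200, 203, 201, 200, 199, 224, 250, 192, 212, 247, 248, 199, 169]
300 [38, 39, 99, 77, 30, 28, 58, 223, 254, 254, 254, 241, 195, 203, 204, 207, 205, 207, 204, 223, 250, 196, 203, 241, 219, 251, 227]
335 [90, 54, 55, 40, 33, 33, 28, 14, 14, 15, 11, 12, 12, 20, 18, 71, 208, 246, 223, 218, 240, 244, 204, 154, 153, 177, 183]
285 [60, 224, 254, 254, 254, 248, 202, 206, 205, 205, 204, 204, 203, 210, 247, 238, 162, 131, 132, 130, 127, 128, 203, 247, 247, 200, 169]
300 [47, 201, 254, 254, 254, 230, 194, 202, 200, 201, 202, 201, 202, 210, 247, 232, 155, 128, 130, 128, 129, 130, 197, 241, 218, 251, 228]
335 [24, 15, 15, 12, 15, 16, 15, 16, 28, 63, 164, 246, 236, 216, 169, 173, 213, 240, 190, 235, 248, 244, 202, 152, 154, 176, 182]
```

>>> play_rows:
  targets:
    - [1,0,0,0.03,0,0,0]
    - [1,0,0,0.04,0,0,0]
    - [1,0,0,0.037,0,0,0]
    - [1,-0.0005,-0.02,0,0,0,0]
    - [1,0,-0.0235,0,0,0,0]
    - [1,0,0,0,0,0,0]
    - [1,0,0,0,0,0,0]

```text
time_s: 28.4
position: [0.6479, -0.1805, 0.304]
tcp_rot: [[0.013, 1.0, -0.003], [1.0, -0.013, 0.002], [0.002, -0.003, -1.0]]
force: [-0.4, 0.2, -0.8]
opening: 0.342
```

```bash
python3 - <<'E'
from h import *
s=bot.read_state();print(s['position'],s['force'],s['opening'])
b=bot.capture('side');cv2.imwrite('pics/e4_.png',b)
def brown(im,y):
    o=[]
    for z in(.10,.11,.12,.13,.14,.15):
        q=proj('side',[.645,y+.008,z]).round().astype(int); p=im[q[1]-1:q[1]+3,q[0]-2:q[0]+4].reshape(-1,3).astype(int)
        o.append(int((p[:,2]-p[:,0]).mean()))
    return o
for y in(-.092,-.136,-.18,-.224):print(y,brown(b,y))
E
```

```text
[ 0.6478813  -0.18052245  0.3039667 ] [-0.3506628   0.23341299 -0.75727543] 0.34243047007041827
-0.092 [23, 30, 33, 39, 37, 13]
-0.136 [20, 15, 12, 11, 13, 12]
-0.18 [18, 20, 17, 18, 18, 12]
-0.224 [20, 16, 12, 11, 11, 12]
```

>>> play_rows:
  targets:
    - [1,0.0005,0,-0.02,0,0,0]
    - [1,0,0,-0.02,0,0,0]
    - [1,0,0,-0.015,0,0,0]
    - [1,0,0,-0.01,0,0,0]
    - [1,0,0,-0.01,0,0,0]
    - [1,0,0,-0.01,0,0,0]
    - [1,0,0,-0.01,0,0,0]
    - [1,0,0,-0.007,0,0,0]
    - [1,0,0,-0.004,0,0,0]
    - [1,0,0,0,0,0,0]

```text
time_s: 29.7
position: [0.6489, -0.1802, 0.1992]
tcp_rot: [[0.011, 1.0, -0.001], [1.0, -0.011, 0.0], [0.0, -0.001, -1.0]]
force: [0.8, -0.8, -1.1]
opening: 0.34
```

>>> play_rows:
  targets:
    - [1,0,0,0.03,0,0,0]
    - [1,0,0,0.04,0,0,0]
    - [1,0,0,0.036,0,0,0]
    - [1,0.0005,0.025,0,0,0,0]
    - [1,0.0005,0.04,0,0,0,0]
    - [1,0,0.023,0,0,0,0]
    - [1,0,0,0,0,0,0]
    - [1,0,0,0,0,0,0]

```text
time_s: 30.7
position: [0.6501, -0.0928, 0.3053]
tcp_rot: [[0.011, 1.0, -0.001], [1.0, -0.011, -0.001], [-0.001, -0.001, -1.0]]
force: [0.9, -0.1, -0.2]
opening: 0.343
```

```bash
cat >> h.py <<'E'
def brown(im,y):
    o=[]
    for z in(.10,.11,.12,.13,.14,.15):
        q=proj('side',[.645,y+.008,z]).round().astype(int); p=im[q[1]-1:q[1]+3,q[0]-2:q[0]+4].reshape(-1,3).astype(int)
        o.append(int((p[:,2]-p[:,0]).mean()))
    return o
E
python3 - <<'E'
from h import *
s=bot.read_state();print(s['position'],s['force'],s['opening'])
b=bot.capture('side');cv2.imwrite('pics/e5_.png',b)
for y in(-.092,-.136,-.18,-.224):print(y,brown(b,y))
# rod tip / cap columns: white handle profile at predicted cap
p=np.array(s['position'])
for t in(-.02,-.01,0,.01,.02):
    for nm,dz in(('cap',.148+.004),('shaft',.05)):
        q=proj('side',p+[0,0,-.1305+dz+t]).round().astype(int);print(t,nm,q,b[q[1],q[0]-8:q[0]+9:2].mean(1).astype(int))
E
```

```text
[ 0.65011754 -0.09281261  0.30528539] [ 0.92097638 -0.12292627 -0.19495375] 0.34257241449997833
-0.092 [23, 30, 34, 39, 37, 14]
-0.136 [19, 15, 12, 10, 12, 11]
-0.18 [14, 13, 11, 11, 11, 12]
-0.224 [13, 13, 12, 11, 11, 11]
-0.02 cap [211 115] [ 23  33 179 199 204 190  30  12  23]
-0.02 shaft [212 142] [ 40 248 248 152 130 125 249 248 236]
-0.01 cap [211 112] [ 16  52 202 242 248 207  31  12  12]
-0.01 shaft [212 139] [ 31  68 248 117 129 117 246 237 204]
0 cap [210 109] [ 14  52 254 254 254 254 197  17   9]
0 shaft [212 137] [ 31  30 227 118 132 126 253 193 178]
0.01 cap [210 107] [ 14  22 224 254 253 254 181  13  17]
0.01 shaft [212 134] [ 28  32  30 121 133 110 106 224 252]
0.02 cap [210 104] [ 17  21  90 153 157 144  54  21  21]
0.02 shaft [212 132] [ 29  29  29 124 130  82  32  29 157]
```

>>> play_rows:
  targets:
    - [1,-0.0005,0.0005,-0.02,0,0,0]
    - [1,0,0,-0.02,0,0,0]
    - [1,0,0,-0.015,0,0,0]
    - [1,0,0,-0.01,0,0,0]
    - [1,0,0,-0.01,0,0,0]
    - [1,0,0,-0.01,0,0,0]
    - [1,0,0,-0.01,0,0,0]
    - [1,0,0,-0.007,0,0,0]
    - [1,0,0,-0.005,0,0,0]
    - [1,0,0,0,0,0,0]

```text
time_s: 32.0
position: [0.6493, -0.0918, 0.1981]
tcp_rot: [[0.011, 1.0, -0.001], [1.0, -0.011, 0.0], [0.0, -0.001, -1.0]]
force: [0.5, 0.0, -1.1]
opening: 0.343
```

>>> play_rows:
  targets:
    - [1,0,0,0.03,0,0,0]
    - [1,0,0,0.04,0,0,0]
    - [1,0,0,0.045,0,0,0]
    - [1,0,0,0.015,0,0,0]
    - [1,0,0,0,0,0,0]

```text
time_s: 32.62
position: [0.6499, -0.0919, 0.3295]
tcp_rot: [[0.011, 1.0, 0.002], [1.0, -0.011, -0.001], [-0.001, 0.002, -1.0]]
force: [-0.1, 0.3, -0.9]
opening: 0.342
```

```bash
python3 - <<'E'
from h import *
s=bot.read_state();print(s['position'],s['force'],s['opening'])
b=bot.capture('side');cv2.imwrite('pics/e6_.png',b)
for y in(-.092,-.136,-.18,-.224):print(y,brown(b,y))
E
```

```text
[ 0.64988033 -0.09192528  0.329475  ] [-0.09074047  0.2862049  -0.94464039] 0.341816650518341
-0.092 [14, 15, 15, 15, 15, 12]
-0.136 [14, 14, 12, 11, 12, 11]
-0.18 [14, 13, 12, 11, 11, 12]
-0.224 [14, 14, 12, 11, 11, 12]
```

>>> play_rows:
  targets:
    - [1,-0.007,0.02,0,0,0,0]
    - [1,-0.0137,0.04,0,0,0,0]
    - [1,-0.0137,0.04,0,0,0,0]
    - [1,-0.0137,0.04,0,0,0,0]
    - [1,-0.0137,0.04,0,0,0,0]
    - [1,-0.0137,0.04,0,0,0,0]
    - [1,-0.0137,0.04,0,0,0,0]
    - [1,-0.0137,0.04,0,0,0,0]
    - [1,-0.0137,0.04,0,0,0,0]
    - [1,-0.0137,0.04,0,0,0,0]
    - [1,-0.0137,0.04,0,0,0,0]
    - [1,-0.007,0.02,0,0,0,0]

```text
time_s: 34.17
position: [0.4958, 0.3502, 0.3272]
tcp_rot: [[0.008, 1.0, -0.004], [1.0, -0.008, -0.001], [-0.001, -0.004, -1.0]]
force: [-0.1, -0.4, -1.2]
opening: 0.342
```

>>> play_rows:
  targets:
    - [1,0,0.005,-0.02,0,0,0]
    - [1,0,0,-0.03,0,0,0]
    - [1,0,0,-0.02,0,0,0]
    - [1,0,0,0,0,0,0]
    - [1,0,0,0,0,0,0]

```text
time_s: 34.8
position: [0.4989, 0.3531, 0.2593]
tcp_rot: [[0.012, 1.0, 0.001], [1.0, -0.012, 0.0], [0.0, 0.001, -1.0]]
force: [-0.6, 0.2, -0.2]
opening: 0.343
```

```bash
python3 - <<'E'
from h import *
s=bot.read_state();print(s['position'],s['force'],s['opening'])
b=bot.capture('side');cv2.imwrite('pics/h1_.png',b)
p=np.array(s['position'])
for dz in(-.02,.02,.05,.08,.125):
    q=proj('side',p+[0,0,-.1305+dz]);i=q.round().astype(int);print(dz,q.round(1),b[i[1],i[0]-9:i[0]+10].mean(1).astype(int))
E
```

```text
[0.49893125 0.35311503 0.2592819 ] [-0.5671694   0.21317827 -0.22131603] 0.342882856184041
-0.02 [219.2 290.9] [ 30  32  36  65 159 119  76  89  93  93  96  91  88  88 144 157  27  32
  32]
0.02 [218.7 282.2] [ 34  31  32  31  30  39 120 133 135 134 130 119 113 136 134 121  41  30
  35]
0.05 [218.3 275.4] [ 31  31  32  32  33  33  71 127 132 135 132 125 117 140 142 133 120  35
  31]
0.08 [217.9 268.2] [ 32  37  96 205 253 254 254 254 254 254 254 254 253 248 183 132 101  32
  34]
0.125 [217.2 257. ] [ 26  33  83 121 152 193 200 206 193 198 208 205 198 184  58  27  20  13
  18]
```

>>> play_rows:
  targets:
    - [1,0,0,-0.01,0,0,0]
    - [1,0,0,-0.008,0,0,0]
    - [1,0,0,-0.008,0,0,0]
    - [1,0,0,0,0,0,0]

```text
time_s: 35.35
position: [0.498, 0.3528, 0.2317]
tcp_rot: [[0.011, 1.0, -0.002], [1.0, -0.011, -0.001], [-0.001, -0.002, -1.0]]
force: [-0.9, 0.6, -1.6]
opening: 0.346
```

>>> play_rows:
  targets:
    - [1,0.0005,0,-0.015,0,0,0]
    - [1,0,0,-0.015,0,0,0]
    - [1,0,0,-0.015,0,0,0]
    - [1,0,0,-0.015,0,0,0]
    - [1,0,0,-0.01,0,0,0]
    - [1,0,0,-0.007,0,0,0]
    - [1,0,0,0,0,0,0]

```text
time_s: 36.22
position: [0.499, 0.353, 0.1554]
tcp_rot: [[0.011, 1.0, -0.001], [1.0, -0.011, -0.0], [-0.0, -0.001, -1.0]]
force: [0.7, 0.2, -0.8]
opening: 0.344
```

>>> play_rows:
  targets:
    - [1,0,0,-0.003,0,0,0]
    - [1,0,0,-0.003,0,0,0]
    - [1,0,0,0,0,0,0]

```text
time_s: 36.6
position: [0.499, 0.3531, 0.1498]
tcp_rot: [[0.011, 1.0, -0.0], [1.0, -0.011, -0.0], [-0.0, -0.0, -1.0]]
force: [0.5, 0.2, -0.9]
opening: 0.344
```

>>> play_rows:
  targets:
    - [1,0,0,-0.001,0,0,0]
    - [0.45,0,0,0,0,0,0]
    - [0.45,0,0,0,0,0,0]
    - [0.45,0,0,0,0,0,0]
    - [0.4,0,0,0.03,0,0,0]
    - [0.4,0,0,0.04,0,0,0]
    - [0.4,0,0,0.033,0,0,0]
    - [0.4,0.015,-0.04,0,0,0,0]
    - [0.4,0.02,-0.05,0,0,0,0]
    - [0.4,0.02,-0.05,0,0,0,0]
    - [0.4,0.02,-0.05,0,0,0,0]
    - [0.4,0.02,-0.05,0,0,0,0]

```text
time_s: 38.1
position: [0.5947, 0.1115, 0.2521]
tcp_rot: [[0.011, 1.0, 0.001], [1.0, -0.011, 0.0], [0.0, 0.001, -1.0]]
force: [0.3, -0.6, -0.5]
opening: 0.6
```

>>> play_rows:
  targets:
    - [0.5,0.02,-0.05,0,0,0,0]
    - [0.55,0.02,-0.05,0,0,0,0]
    - [0.55,0.0156,-0.05,0,0,0,0]
    - [0.55,0,-0.004,0,0,0,0]
    - [0.55,0,0,0,0,0,0]
    - [0.55,0,0,0,0,0,0]

```text
time_s: 38.85
position: [0.6492, -0.0394, 0.2519]
tcp_rot: [[0.01, 1.0, -0.001], [1.0, -0.01, 0.001], [0.001, -0.001, -1.0]]
force: [0.0, 1.2, 0.1]
opening: 0.454
```

```bash
python3 - <<'E'
from h import *
s=bot.read_state();print(s['position'],s['force'],s['opening'],np.array(s['tcp_rot']).round(3).tolist())
a=bot.capture('top');b=bot.capture('side');t0=cv2.resize(cv2.imread('pics/t0.png'),(512,384),interpolation=cv2.INTER_AREA);s0=cv2.resize(cv2.imread('pics/s0.png'),(512,384),interpolation=cv2.INTER_AREA)
for n,i,j,(x,y,w,h) in(('rod top',a,t0,(135,170,45,50)),('rod side',b,s0,(195,265,50,70))):
    d=np.abs(i[y:y+h,x:x+w].astype(int)-j[y:y+h,x:x+w]).mean(2);print(n,d.mean().round(1),(d>60).sum())
    # white cap centroid
    for im in(i,j):
        m=(im[y:y+h,x:x+w].min(2)>235);r,c=np.nonzero(m);print(m.sum(),c.mean()+x,r.mean()+y)
print('tub grip now');x,y,w,h=295,180,30,35
for im in(a,t0):
    m=im[y:y+h,x:x+w].min(2)>225;r,c=np.nonzero(m);print(m.sum(),(c.mean()+x).round(1),r.max()+y if len(r) else None)
E
```

```text
[ 0.64917914 -0.03935909  0.25186228] [0.01606509 1.24410294 0.09017654] 0.45360947650641353 [[0.01, 1.0, -0.001], [1.0, -0.01, 0.001], [0.001, -0.001, -1.0]]
rod top 22.2 331
99 146.6969696969697 186.8181818181818
90 147.0 186.84444444444443
rod side 5.1 26
177 222.16949152542372 279.66101694915255
148 222.33783783783784 279.52027027027026
tub grip now
57 308.8 193
145 309.1 208
```

>>> play_rows:
  targets:
    - [0.55,0.0005,-0.0015,-0.04,0,0,0]
    - [0.55,0,0,-0.04,0,0,0]
    - [0.55,0,0,-0.025,0,0,0]
    - [0.55,0,0,-0.015,0,0,0]
    - [0.55,0,0,0,0,0,0]
    - [1,0,0,0,0,0,0]
    - [1,0,0,0,0,0,0]
    - [1,0,0,0,0,0,0]
    - [1,0,0,0,0,0,0]
    - [1,0,0,0,0,0,0]

```text
time_s: 40.2
position: [0.6496, -0.0425, 0.1326]
tcp_rot: [[0.011, 1.0, -0.001], [1.0, -0.011, -0.0], [-0.0, -0.001, -1.0]]
force: [-4.3, 0.1, 5.5]
opening: 0.163
```

>>> play_rows:
  targets:
    - [1,0,0.005,0,0,0,0]
    - [1,0.0001,0.01,0,0,0,0]
    - [1,0.0002,0.018,0,0,0,0]
    - [1,0.0002,0.02,0,0,0,0]
    - [1,0.0002,0.02,0,0,0,0]
    - [1,0.0002,0.02,0,0,0,0]
    - [1,0.0002,0.02,0,0,0,0]
    - [1,0.0002,0.02,0,0,0,0]
    - [1,0.0002,0.02,0,0,0,0]
    - [1,0.0002,0.017,0,0,0,0]
    - [1,0.0001,0.011,0,0,0,0]
    - [1,0,0,0,0,0,0]

```text
time_s: 41.7
position: [0.6517, 0.1402, 0.1326]
tcp_rot: [[0.011, 1.0, -0.0], [1.0, -0.011, 0.002], [0.002, -0.0, -1.0]]
force: [-3.0, 1.8, 4.4]
opening: 0.161
```

>>> play_rows:
  targets:
    - [1,0,0.002,0,0,0,0]
    - [1,0,0.002,0,0,0,0]
    - [1,0,0.002,0,0,0,0]
    - [1,0,0,0,0,0,0]

```text
time_s: 42.2
position: [0.6517, 0.142, 0.1326]
tcp_rot: [[0.011, 1.0, -0.001], [1.0, -0.011, -0.004], [-0.004, -0.001, -1.0]]
force: [-2.7, -7.0, 5.9]
opening: 0.157
```

>>> play_rows:
  targets:
    - [1,0,-0.003,0,0,0,0]
    - [0.55,0,0,0,0,0,0]
    - [0.55,0,0,0,0,0,0]
    - [0.55,0,0,0,0,0,0]
    - [0.55,0,0,0.04,0,0,0]
    - [0.55,0,0,0.053,0,0,0]
    - [0.55,-0.02,-0.048,0,0,0,-0.125]
    - [0.55,-0.02,-0.048,0,0,0,-0.125]
    - [0.55,-0.02,-0.048,0,0,0,0]
    - [0.55,-0.022,-0.05,0,0,0,0]
    - [0.55,0,0,0,0,0,0]
    - [0.55,0,0,0,0,0,0]

```text
time_s: 43.7
position: [0.5704, -0.0523, 0.2249]
tcp_rot: [[0.259, 0.966, 0.001], [0.966, -0.259, 0.0], [0.001, 0.0, -1.0]]
force: [0.4, 0.8, -0.2]
opening: 0.447
```

>>> play_rows:
  targets:
    - [0.55,-0.001,0,-0.03,0,0,0]
    - [0.55,0,0,-0.025,0,0,0]
    - [0.55,0,0,-0.0145,0,0,0]
    - [0.55,0,0,0,0,0,0]
    - [1,0,0,0,0,0,0]
    - [1,0,0,0,0,0,0]
    - [1,0,0,0,0,0,0]
    - [1,0,0,0,0,0,0]
    - [1,0,0,0,0,0,0]

```text
time_s: 44.82
position: [0.5695, -0.0525, 0.1559]
tcp_rot: [[0.259, 0.966, 0.001], [0.966, -0.259, -0.0], [0.0, 0.001, -1.0]]
force: [0.6, 0.1, 2.8]
opening: 0.134
```

>>> play_rows:
  targets:
    - [1,0,0,0.0025,0,0,0]
    - [1,0,0,0.0025,0,0,0]
    - [1,0,0,0.0015,0,0,0]
    - [1,0,0,0,0,0,0]

```text
time_s: 45.32
position: [0.5692, -0.0524, 0.1615]
tcp_rot: [[0.258, 0.966, 0.0], [0.966, -0.258, 0.0], [0.0, 0.0, -1.0]]
force: [4.0, -1.4, -9.2]
opening: 0.132
```

>>> play_rows:
  targets:
    - [1,0,0,0,0,0,-0.131]
    - [1,0,0,0,0,0,-0.131]
    - [1,0,0,0,0,0,-0.131]
    - [1,0,0,0,0,0,-0.131]
    - [1,0,0,0,0,0,-0.131]
    - [1,0,0,0,0,0,-0.131]
    - [1,0,0,0,0,0,-0.131]
    - [1,0,0,0,0,0,-0.131]
    - [1,0,0,0,0,0,-0.131]
    - [1,0,0,0,0,0,-0.131]
    - [1,0,0,0,0,0,0]

```text
time_s: 46.7
position: [0.5691, -0.0524, 0.1616]
tcp_rot: [[1.0, 0.001, 0.0], [0.001, -1.0, 0.0], [0.0, -0.0, -1.0]]
force: [4.3, 0.6, -8.9]
opening: 0.137
```

>>> play_rows:
  targets:
    - [1,0,0,-0.005,0,0,0]
    - [1,0,0,-0.005,0,0,0]
    - [1,0,0,-0.005,0,0,0]
    - [1,0,0,-0.003,0,0,0]
    - [1,0,0,0,0,0,0]

```text
time_s: 47.32
position: [0.5692, -0.0524, 0.1439]
tcp_rot: [[1.0, -0.0, 0.0], [-0.0, -1.0, -0.0], [0.0, 0.0, -1.0]]
force: [3.2, -0.4, -5.0]
opening: 0.136
```

>>> play_rows:
  targets:
    - [1,0,0,-0.0015,0,0,0]
    - [1,0,0,0,0,0,0]

```text
time_s: 47.58
position: [0.5693, -0.0524, 0.1432]
tcp_rot: [[1.0, -0.0, 0.001], [-0.0, -1.0, -0.0], [0.001, 0.0, -1.0]]
force: [1.7, -0.2, 0.4]
opening: 0.135
```

>>> play_rows:
  targets:
    - [0.5,0,0,0.0005,0,0,0]
    - [0.5,0,0,0,0,0,0]
    - [0.5,0,0,0,0,0,0]
    - [0.5,0,0,0.04,0,0,0]
    - [0.5,0,0,0.05,0,0,0]
    - [0.5,-0.02,-0.05,0.01,0,0,0]
    - [0.5,-0.025,-0.05,0,0,0,0]
    - [0.5,-0.025,-0.05,0,0,0,0]
    - [0.5,-0.025,-0.05,0,0,0,0]
    - [0.5,-0.025,-0.05,0,0,0,0]
    - [0.5,-0.025,-0.05,0,0,0,0]
    - [0.5,-0.025,-0.05,0,0,0,0]

```text
time_s: 49.08
position: [0.3978, -0.4037, 0.2428]
tcp_rot: [[1.0, -0.001, -0.0], [-0.001, -1.0, 0.0], [-0.0, -0.0, -1.0]]
force: [0.6, -0.2, 0.1]
opening: 0.499
```

>>> play_rows:
  targets:
    - [0.5,-0.03,-0.05,0,0,0,0]
    - [0.5,-0.03,-0.05,0,0,0,0]
    - [0.5,-0.03,-0.05,0,0,0,0]
    - [0.5,0,0,0,0,0,0]

```text
time_s: 49.58
position: [0.3061, -0.5563, 0.2424]
tcp_rot: [[1.0, -0.006, -0.001], [-0.006, -1.0, -0.002], [-0.001, 0.002, -1.0]]
force: [-0.1, 1.3, -0.2]
opening: 0.502
```

```bash
python3 - <<'E'
from h import *
s=bot.read_state();print(s['position'],s['force'])
a=bot.capture('top');b=bot.capture('side')
def cr(im,x,y,w,h,k):return cv2.resize(im[y:y+h,x:x+w],None,fx=k,fy=k,interpolation=cv2.INTER_CUBIC)
A=cr(a,125,115,260,145,3.07);B=np.hstack([cr(b,150,115,170,130,2.2),cr(b,180,210,150,130,2.2)]);w=min(A.shape[1],798)
B=cv2.copyMakeBorder(B,0,0,0,max(0,w-B.shape[1]),0)[:,:w] if 0 else cv2.copyMakeBorder(B,0,0,0,max(0,w-B.shape[1]),cv2.BORDER_CONSTANT)[:,:w]
v=np.vstack([A[:,:w],B]);v=v[:600];print(v.shape);cv2.imwrite('pics/z1.png',v)
E
```

```text
[ 0.30612084 -0.55626556  0.24240921] [-0.06915191  1.25326983 -0.21254174]
(600, 798, 3)
```

```bash
python3 - <<'E'
from h import *
c1=cv2.imread('pics/c1.png')[:,:400];ref=cv2.resize(c1,(100,120),interpolation=cv2.INTER_AREA)
a=bot.capture('top');now=a[115:235,250:350]
for n,i in(('ref',ref),('now',now)):
    m=(i[66:90,45:80].min(2)>150);r,c=np.nonzero(m);print(n,m.sum(),c.min(),c.max(),r.min(),r.max(),c.mean().round(1),r.mean().round(1))
tb=a[135:180,285:345].astype(int);br=(tb[...,2]-tb[...,0]>40);r,c=np.nonzero(br);print('brown in tub',br.sum(),sorted(set(zip((c+285).tolist(),(r+135).tolist())))[:60:4])
t0=cv2.resize(cv2.imread('pics/t0.png'),(512,384),interpolation=cv2.INTER_AREA)
d=np.abs(cv2.GaussianBlur(a,(3,3),0).astype(int)-cv2.GaussianBlur(t0,(3,3),0)).max(2)>60
n,l,st,ce=cv2.connectedComponentsWithStats(d.astype(np.uint8))
for s,c in zip(st[1:],ce[1:]):
    if s[4]>12:print(s.tolist(),c.round(0))
E
```

```text
ref 69 11 17 0 12 14.2 5.8
now 70 11 17 0 12 14.2 5.8
brown in tub 130 [(286, 148), (287, 147), (287, 151), (288, 148), (288, 152), (289, 149), (289, 153), (290, 149), (291, 147), (291, 151), (292, 149), (299, 150), (300, 148), (300, 152), (301, 149)]
[284, 133, 55, 23, 869] [309. 142.]
[284, 169, 24, 17, 326] [296. 176.]
[310, 170, 29, 15, 393] [323. 177.]
[310, 185, 3, 9, 20] [311. 189.]
[306, 193, 7, 18, 106] [309. 202.]
[291, 230, 221, 55, 4165] [429. 254.]
[321, 243, 14, 8, 68] [328. 247.]
[507, 268, 5, 3, 13] [509. 269.]
[483, 274, 16, 12, 141] [491. 279.]
[286, 277, 18, 12, 68] [292. 284.]
[396, 279, 26, 11, 76] [410. 284.]
[209, 280, 14, 30, 162] [216. 294.]
[258, 283, 10, 10, 44] [261. 289.]
[305, 283, 7, 11, 40] [308. 288.]
[274, 284, 8, 10, 44] [277. 288.]
[311, 284, 42, 6, 64] [330. 286.]
[475, 284, 5, 6, 27] [477. 286.]
[249, 286, 7, 9, 34] [251. 290.]
[235, 288, 6, 8, 30] [237. 292.]
[479, 297, 33, 42, 787] [497. 318.]
[337, 298, 26, 11, 88] [353. 301.]
[327, 301, 9, 6, 35] [330. 303.]
[315, 302, 10, 5, 26] [319. 304.]
[373, 310, 43, 52, 354] [385. 326.]
[222, 314, 7, 21, 72] [225. 323.]
[264, 318, 6, 8, 33] [267. 321.]
[404, 335, 49, 49, 978] [433. 371.]
[478, 334, 8, 5, 28] [482. 337.]
```

View pics/z1.png

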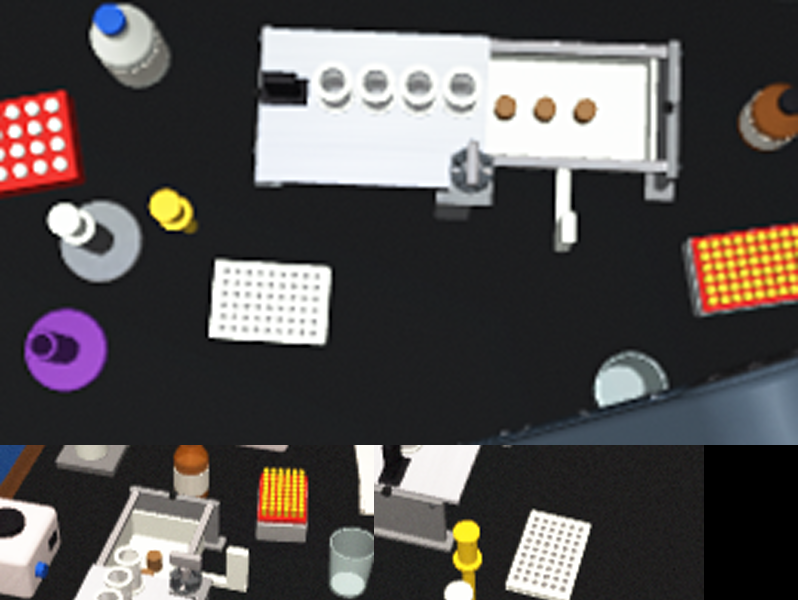

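Final picture: three plugs in the tub at (505–585,108), all four columns clear, and the rack at its left end. The T-handle is along x at (470,165), the rod is in the grey holder at (68,220), and the bystanders are in place. The tub grip is at the same pixels as right after it was pushed home. Handing in.

```bash
python3 -c "
from rig import bot
print(bot.read_state()['time_s'],bot.hand_in())"
```

```text
the job is handed in; nothing more can be done
49.725 None
```

The job is done and handed in at 49.7 s, well inside the 208 s limit. Columns 1, 2 and 3 held plugs and column 0 was empty; all three plugs are now in the tub.

**What I did:**
1. Pushed the tub home against its stop.
2. Lifted the pin and turned it into its rest notch.
3. Slid the rack 185 mm to its right end stop.
4. Rammed columns 2, 1 and 3, in that order.
5. Put the rod back in its grey holder.
6. Slid the rack home and turned the pin back, so it dropped in and locked the rack.

**What the last checks showed:**
- **Plugs:** three plugs are visible in the tub and all four columns look clear.
- **Rack:** it came up against the home stop, with about 7 N on the gripper.
- **Pin:** the T-handle lies along the stand's x and came down to within about 1 mm of its starting height, where it met the bottom.
- **Rod:** its cap is within half a pixel of where it started in both views.
- **Tub:** it came to a firm stop at home, and its grip is at the same pixels as just after that.
- **Other things on the bench:** they look undisturbed by eye. The arm hid part of the scene, so comparing whole pictures could not confirm this.

**What did not go as expected:**
- The fingers could not close on the rod's neck and met the cap instead, so I held it by the cap, tilted about 2°. It did not slip.
- I overshot the first approach with the rod and so began at column 2 instead of column 3.
- Each time I stopped to read the force while ramming, it was well under the stated 10 N; I relied on the pictures to confirm the plugs had come out.

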